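Change over the shaft on the V-block runout gauge

TASK

The short shaft in the V-blocks of the runout gauge has been checked: lay it in the empty middle saddles of the wooden rack. Then slide the gauge's movable V-block (red foot) out until the pair of blocks suits the two bearing journals of the long shaft, lay the long shaft in so that both journals sit level in the vees, and gently swing the dial indicator's arm all the way down so that its plunger rests on the shaft. Lay the shafts down rather than dropping them, and do not disturb the other short shaft, the red carton or the oil filter.

Things in the scene. Friction and masses are not known exactly. Their poses are not given: they have to be found in the camera images.
- gauge: Runout gauge fixed to the counter: grey bed 250 x 90 x 12 mm (x -140 to +110) with a rail, two steel V-blocks across it and, at +y, a post with the dial indicator. Origin: on the counter, under the shaft line and under where the plunger comes down; x along the shaft line, y towards the post, z up. The fixed V-block stands at x = +73 mm.
- gauge_axis (a point): Middle of the shaft line: gauge x = 0, y = 0, z = 66 mm, the height of the axis of a 22 mm journal seated in the vees. V-blocks: 90 degree vees in plates 14 mm thick (x), 60 mm wide (y), top at z = 76 mm, bottom of the vee at z = 50.4 mm; feet 34 (x) x 66 (y) mm, top at z = 30 mm.
- vblock (a joint): Position of the movable V-block (red foot) on the rail, m, 0 to 0.085. Distance between the middles of the two V-blocks = 0.090 + this value, so it stands at gauge x = -0.017 - value and moves out towards -x. Friction of about 3 N holds it where it is left.
- vblock_top (a point): Middle of the top of the movable V-block (y = 0, z = 76 mm in the gauge, in the mouth of its vee). Its plate is 14 mm thick along x and can be pinched across that from above.
- indicator (a joint): Angle of the dial indicator's arm, rad: 0 = lowered on its stop, level, pointing to gauge -y over the shaft; grows as it is raised, to 2.35 (leaning back). Hinge axis along gauge x; friction holds it at any angle (about 2 N at the grip).
- indicator_pivot (a point): Hinge of the indicator arm: gauge x = 0, y = 135 mm, z = 122 mm.
- indicator_grip (a point): Middle of the red round grip (14 mm diameter, 44 mm long) that sticks out sideways from the end of the indicator arm, along gauge x, from x = -12 to -56 mm (this point: x = -34 mm), 177 mm from the hinge line. The 40 mm dial, 14 mm thick along gauge x, sits at x = 0, 135 mm from the hinge line.
- plunger (a joint): How far the indicator's sprung plunger is pushed in, m, 0 (free) to 0.008; about 1 N. With the arm down it stands over gauge y = 0 and its free tip is at z = 77 mm, so it is pushed in 3 mm by the 28 mm body of a seated shaft.
- rack: Wooden rack fixed to the counter, base 88 (x) x 250 (y) x 10 mm, with two notched boards 10 mm thick at x = -25 and +25 mm, 57 mm high: three pairs of 90 degree saddles at y = -80, 0 and +80 mm that hold shafts along x by their 28 mm bodies, axis at z = 56 mm. The middle pair is empty. Origin: centre of its underside.
- rack_middle (a point): Where the centre of a shaft laid in the middle saddles belongs (rack x = 0, y = 0, z = 56 mm).
- shaft_done: Short stepped steel shaft, 166 mm, 0.4 kg, lying in the gauge. Origin: on the axis, middle of the dark body; x along the axis. Body 28 mm diameter x 78 mm, then at each end a bright journal 22 mm diameter x 26 mm (middles at x = +52 and -52 mm) and a stub of 14 mm diameter, 24 mm long with a keyway at +x, 12 mm at -x.
- shaft_long: Long stepped steel shaft, 226 mm, 0.6 kg, in an outer pair of saddles of the rack. Origin: on the axis, middle of the dark body; x along the axis. Body 28 mm diameter x 120 mm, then at each end a bright journal 22 mm diameter x 26 mm (middles at x = +73 and -73 mm) and a stub of 14 mm diameter, 34 mm long with a keyway at +x, 12 mm at -x. Either end may face either way.
- shaft_long_journal_a (a point): Middle of the long shaft's journal at +x, on the axis.
- shaft_long_journal_b (a point): Middle of the long shaft's journal at -x, on the axis.
- shaft_spare: Another short shaft like shaft_done, in the other outer pair of saddles. Leave it.
- carton_red: Red and white striped carton, 42 x 60 x 58 mm, standing on the counter; origin under its centre. Leave it.
- oil_filter: White and orange oil filter can, 69 mm diameter x 94 mm, standing; origin under its centre. Leave it.
There are look-alikes about, which are no part of the job. What is shaped like the shaft_done but orange is not meant.

How it is judged (in metres and radians):
On the way, in this order (a step that is already met when the one before it is completed fails the run):
1. the checked short shaft rests level in the middle saddles of the rack (y of shaft_done in the frame of rack between -0.003 and 0.003 m and z of shaft_done in the frame of rack between 0.054 and 0.058 m and x of shaft_done in the frame of rack between -0.014 and 0.014 m and angle between shaft_done's own x axis and vertical between 1.5508 and 1.5908 rad and linear speed of shaft_done below 0.02 m/s), for 0.2 s.
2. the movable V-block stands at the spacing of the long shaft's journals (146 mm, within 5.5 mm) (value of joint vblock between 0.0505 and 0.0615 m), for 0.2 s.
3. the long shaft sits level with its journals in both vees (all of step 2 and y of shaft_long_journal_a in the frame of gauge between -0.0025 and 0.0025 m and z of shaft_long_journal_a in the frame of gauge between 0.064 and 0.068 m and y of shaft_long_journal_b in the frame of gauge between -0.0025 and 0.0025 m and z of shaft_long_journal_b in the frame of gauge between 0.064 and 0.068 m and x of shaft_long in the frame of gauge between -0.009 and 0.009 m and angle between shaft_long's own x axis and vertical between 1.5508 and 1.5908 rad and linear speed of shaft_long below 0.02 m/s), for 0.2 s.
4. the indicator arm is fully down with its plunger on the long shaft (value of joint indicator below 0.03 rad and value of joint plunger above 0.0015 m and y of shaft_long_journal_a in the frame of gauge between -0.0025 and 0.0025 m and z of shaft_long_journal_a in the frame of gauge between 0.064 and 0.068 m and y of shaft_long_journal_b in the frame of gauge between -0.0025 and 0.0025 m and z of shaft_long_journal_b in the frame of gauge between 0.064 and 0.068 m and x of shaft_long in the frame of gauge between -0.009 and 0.009 m and angle between shaft_long's own x axis and vertical between 1.5508 and 1.5908 rad and linear speed of shaft_long below 0.02 m/s), for 0.2 s.
At the end, for the whole second after the job is handed in: Short shaft at rest in the rack's middle saddles (14 mm along, 3 across, 2 high, level 0.02 rad); V-blocks 146 mm apart within 5.5; long shaft's journals in both vees (2.5 mm across, 2 high, 9 along, level 0.02 rad), at rest; arm under 0.03 rad, plunger pushed in over 1.5 mm (all of step 1 and all of step 2 and all of step 4); the robot touches nothing.
It fails at once if the other short shaft is disturbed (moved more than 15 mm) (distance of shaft_spare from where it was at the start of the episode above 0.015 m).
It fails at once if the red carton or the oil filter is pushed more than 30 mm (distance of any of carton_red, oil_filter from where it was at the start of the episode above 0.03 m).
It fails at once if the indicator arm is slammed down (faster than 5 rad/s) (velocity of joint indicator below -5 rad/s).
It fails at once if a shaft is dropped into the vees or saddles (faster than 0.6 m/s within 30 mm of its seat) ((y of shaft_long in the frame of gauge between -0.03 and 0.03 m and z of shaft_long in the frame of gauge below 0.096 m and linear speed of shaft_long above 0.6 m/s) or (y of shaft_done in the frame of rack between -0.03 and 0.03 m and z of shaft_done in the frame of rack below 0.086 m and linear speed of shaft_done above 0.6 m/s)).
It also fails if it takes over 72 s, if anything falls off the work surface, if the arm or the gripper's body presses on something with over 40 N, if the wrist force passes 120 N, or if a joint passes its speed limit or range.

ROBOT

A 7-joint arm with a two-finger parallel gripper is mounted at the origin on a cart in front of the work surface, level with it; the furniture and walls round the work are solid. World frame = base frame: x ahead of the robot, y to its left, z up, the work surface at z = 0. Lengths are in mm, angles in rad, forces in N, time in s.
With the tool pointing down it reaches from about 400 to 875 mm from the base axis. Payload 4.4 kg.
Tool frame: the origin (TCP) lies between the finger pads; the fingertips stand 17 mm ahead of it and the grasp point (between the pads) lies 2 mm behind it; z points along the fingers, y is the line along which they close (so a half turn about z gives the same grasp; the last joint's range is limited). The gripper opens to 85 mm and grips with 20 to 120 N. Pads are 22 mm wide; open, the fingers measure 114 mm over their backs; the gripper's body (76 mm by 85 mm) begins 54 mm behind the grasp point. The pads swing forward as they close: fully open they stand 13 mm farther back than shut.
Start: joints at [1.05, 0.628, 0.038, 1.517, -0.027, 0.996, -0.02], TCP at [285.561, -583.928, 248.313] pointing down, gripper open.
Joint ranges: [-3.06, 3.06], [-0.37, 2.12], [-1.25, 1.32], [0.18, 2.47], [-1.1, 4.24], [0.23, 1.98], [-2.94, 2.94]. Speed limits (rad/s): [2.57, 2.57, 3.14, 3.14, 3.14, 3.14, 3.14].

INTERFACE

Orientations are given as [roll, pitch, yaw] about the fixed x, y, z axes, in that order (R = Rz(yaw) Ry(pitch) Rx(roll)).
In Python, from cell import sensors, get_image, ctrl gives the robot as it stands.
- The arm moves only by the tool send_rows, never from a script. Its argument "series" is a list of rows, each a list of 3 entries, a list of its own where there are three numbers: the finger opening in mm, from 0 to 85.4, then the shift along the world's x, y, z in units of 60 mm (1.0 is 60 mm), then the turn, a rotation vector about the world's x, y, z in units of 5 degrees (1.0 is 5 degrees). A call has 1 to 8 rows; each row shifts and turns the commanded pose from where the row before left it; what a row does not reach is not made up. A row lasts 1/8 s, in which the tool goes at most 62.5 mm and 10.7 degrees, less where a joint would pass 70% of its speed; a pose out of reach is approached as far as the arm can. A call is refused whole if a number of a shift passes 1 or a number of a turn 1, either way. A call with a gripper value outside its range is refused whole. The fingers move at their own pace and stop on an object; the grip force is fixed at half the most. Time passes only in rows, so rows that do not move let the fingers close. It gives the time, the measured TCP pose, the force, the opening and the grip force at its end, in the units of the state.
- sensors.read_state(): the state, without advancing time (a new reading comes with each control period).
- get_image(name): name is "scene" or "top"; returns a dict with "img" (400x640x3 uint8, red, green, blue), "depth" (400x640 float32, mm along the optical axis (not along the pixel's ray), 0 where there is no reading), "vfov" (degrees; the focal length in pixels is half the picture's height over the tangent of half this angle, whatever the lens; pixels are square), "cx", "cy" (the principal point, pixels), "world_to_cam" (4x4, takes a point from world to camera coordinates). Camera axes: x right, y down, z forward; pixel columns grow to the right and rows downward; lengths in mm; the calibration is good to about 2 mm. A picture is of the moment at which its call begins.
- ctrl.finish_job(): hands the job in; it is judged then, once.
The state is a dict: "clock": time; "qpos": joint angles; "qd": joint speeds; "tau": joint torques, N m; "eef_pos": TCP position; "tool_rot": TCP orientation; "force": force on the tool from outside, world axes, zero at the start; "torque": the same for the moment, N m; "width": finger opening in mm; "gripper_force": force on a finger pad.
Only numpy, scipy, OpenCV 4.12 (cv2) and the standard library are available. Lean on these libraries where they do the work, as an engineer would, in place of code of your own. Each camera call takes 0.05 s, during which the arm holds its last target. There are 200 camera calls.

## Working session

There is one attempt and no reset: what is moved stays moved. The work goes in short steps, Python scripts to look and compute and a tool call to move; the robot and the scene stay as the last step left them, time stands still between calls to the robot, and variables do not carry over. Pictures are saved under pics/ and viewed, at most 10 in all, crops included, and the job is handed in when it is done.

Besides the shell and the picture viewer there is one more tool, called after "Emit:" as name(argument=value, ...) on one line, values as JSON. send_rows: Moves the arm, as the interface text tells. Its arguments: {"type":"object","properties":{"series":{"type":"array"}},"required":["series"]}

```bash
mkdir -p pics; cat > h.py <<'E'
import numpy as np, cv2
from cell import sensors, get_image, ctrl
def save(name,fn):
    d=get_image(name); cv2.imwrite(fn,cv2.cvtColor(d["img"],cv2.COLOR_RGB2BGR)); np.savez(fn[:-4].replace('pics/','')+'.npz',**d); return d
def K(d): return 200/np.tan(np.radians(float(d["vfov"]))/2)
def ray(d,u,v):
    M=np.linalg.inv(d["world_to_cam"]); f=K(d)
    r=M[:3,:3]@np.array([(u-d["cx"])/f,(v-d["cy"])/f,1]); return M[:3,3],r
def onz(d,u,v,z):
    o,r=ray(d,u,v); return o+r*(z-o[2])/r[2]
def dep(d,u,v):
    o,r=ray(d,u,v); return o+r*float(d["depth"][int(v),int(u)])
def proj(d,p):
    c=d["world_to_cam"]@np.append(p,1); f=K(d); return c[:2]/c[2]*f+[d["cx"],d["cy"]]
E
python3 - <<'E'
from h import *
print(sensors.read_state())
for n in("scene","top"):
    d=save(n,f"pics/{n}0.png"); print(n,d["vfov"],d["cx"],d["cy"],np.linalg.inv(d["world_to_cam"]).round(3))
E
```

```text
{'clock': 0.0, 'qpos': array([ 1.0501992 ,  0.62932651,  0.03843737,  1.51834448, -0.0269949 ,
        0.99628407, -0.01998507]), 'qd': array([ 0.00088734, -0.00213998, -0.00185711, -0.00108828,  0.00132724,
       -0.00054578,  0.0027674 ]), 'tau': array([ 7.93538456e-04, -5.63397360e+01,  1.22667555e+00, -1.93443775e+01,
        1.10994812e-02,  1.04885155e-02, -1.26559030e-05]), 'eef_pos': array([ 285.30814386, -583.39827715,  247.40920105]), 'tool_rot': array([-3.13974826e+00,  2.43161946e-05,  4.54819093e-01]), 'force': array([ 0.55910592,  0.09509847, -0.16825234]), 'torque': array([-5.33550086e-02,  1.43737939e-02, -1.76279836e-05]), 'gripper_force': 0.0, 'width': 85.18824293264841}
scene 57.54039512131846 318.4521431355392 201.20747258873774 [[-4.75000e-01 -6.19000e-01  6.26000e-01 -1.00920e+01]
 [-8.80000e-01  3.31000e-01 -3.41000e-01  3.87659e+02]
 [ 4.00000e-03 -7.12000e-01 -7.02000e-01  7.79704e+02]
 [ 0.00000e+00  0.00000e+00  0.00000e+00  1.00000e+00]]
top 53.368927651185494 314.09841521012737 203.25402436480036 [[ 1.80000e-02 -9.94000e-01  1.05000e-01  4.81702e+02]
 [-1.00000e+00 -1.80000e-02  7.00000e-03  5.56250e+01]
 [-5.00000e-03 -1.06000e-01 -9.94000e-01  1.09714e+03]
 [ 0.00000e+00  0.00000e+00  0.00000e+00  1.00000e+00]]
```

View pics/scene0.png

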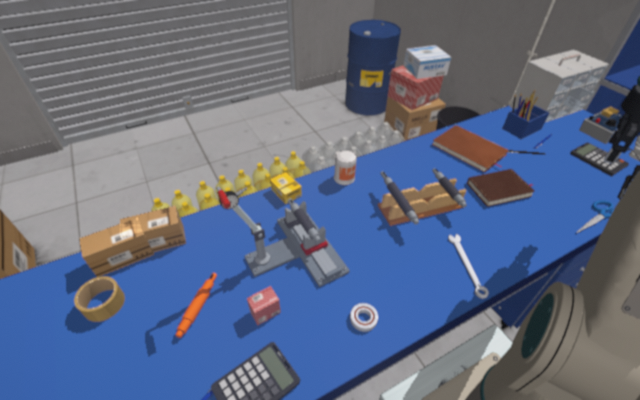

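View pics/top0.png

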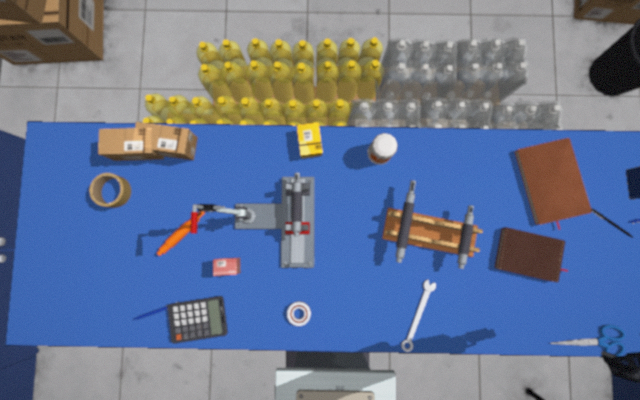

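The scene picture shows the gauge with the short shaft around (310,235), the indicator arm raised to (230,200) and the rack at (420,200). In the top picture the gauge bed is at (297,222) with the red foot at (298,228), the rack at (432,232), the long shaft at (405,220) and the spare at (467,237). The carton is at (226,267) and the filter at (383,148).

```bash
python3 - <<'E'
import cv2,numpy as np
a=cv2.imread('pics/top0.png')
c1=cv2.resize(a[165:275,180:330],None,fx=4,fy=4,interpolation=cv2.INTER_CUBIC)  # 600x440
c2=cv2.resize(a[165:275,370:490],None,fx=4,fy=4,interpolation=cv2.INTER_CUBIC)
b=cv2.imread('pics/scene0.png')
c3=cv2.resize(b[175:300,210:360],None,fx=4,fy=4,interpolation=cv2.INTER_CUBIC)
im=np.zeros((600,800,3),np.uint8)
im[:300,:400]=cv2.resize(a[170:275,185:325],(400,300),interpolation=cv2.INTER_CUBIC)
im[:300,400:]=cv2.resize(a[170:275,365:505],(400,300),interpolation=cv2.INTER_CUBIC)
im[300:,:400]=cv2.resize(b[182:287,212:352],(400,300),interpolation=cv2.INTER_CUBIC)
im[300:,400:]=cv2.resize(b[145:250,345:485],(400,300),interpolation=cv2.INTER_CUBIC)
cv2.imwrite('pics/crop.png',im)
E
```

```text
(no output)
```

View pics/crop.png

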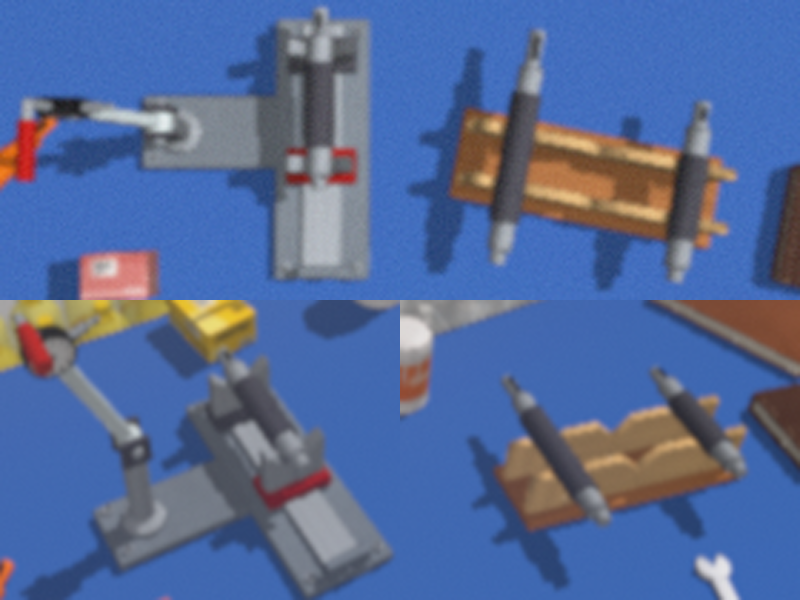

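The crops show, in top coordinates: done-shaft body about (297,205), long body (407,219), spare body (466,240), all dark grey. The red foot is about (298,228). The rack notches are empty in the middle, and the long shaft's keyway end faces up (+x).

```bash
cat >> h.py <<'E'
def darkmask(d,roi,lo=35,hi=105):
    im=d["img"].astype(int); m=(im.max(2)<hi)&(im.max(2)-im.min(2)<30)
    o=np.zeros_like(m); x0,y0,x1,y1=roi; o[y0:y1,x0:x1]=m[y0:y1,x0:x1]
    o=cv2.morphologyEx(o.astype(np.uint8),cv2.MORPH_OPEN,np.ones((3,3)))
    n,l,s,c=cv2.connectedComponentsWithStats(o); 
    return (l==1+s[1:,4].argmax()).astype(np.uint8)
def rect(m):
    c,_=cv2.findContours(m,0,1); c=max(c,key=cv2.contourArea); (cx,cy),(w,h),a=cv2.minAreaRect(c)
    p=np.argwhere(m)[:,::-1]; q=p-p.mean(0); v=np.linalg.svd(q,full_matrices=False)[2][0]
    return p.mean(0),v,q@v
def tri(d1,p1,d2,p2):
    o1,r1=ray(d1,*p1);o2,r2=ray(d2,*p2)
    A=np.c_[r1,-r2]; t=np.linalg.lstsq(A,o2-o1,rcond=None)[0]
    a=o1+r1*t[0];b=o2+r2*t[1]; return (a+b)/2,np.linalg.norm(a-b)
E
python3 - <<'E'
from h import *
T=dict(np.load('top0.npz'));S=dict(np.load('scene0.npz'))
print(T["img"][200:212:4,290:304].max(2),T["img"][220,400:414].max(2))
for n,rt,rs in(("done",(288,180,306,225),(282,200,325,250)),("long",(392,190,420,250),(380,165,425,225)),("spare",(455,205,480,262),(430,165,470,210))):
    e=[]
    for d,r in((T,rt),(S,rs)):
        m=darkmask(d,r); c,v,q=rect(m); print(n,m.sum(),c.round(1),v.round(3),q.min().round(1),q.max().round(1)); 
        e.append((c,c+v*q.min(),c+v*q.max()))
        p=np.argwhere(m); P=np.array([dep(d,u,w) for w,u in p if d["depth"][w,u]>0]); print('  depthpts median',np.median(P,0).round(1),np.percentile(P[:,2],[5,50,95]).round(1))
    print('  tri',*[tri(T,e[0][0],S,e[1][0])])
    for k in(1,2): print('  T end on z',onz(T,*e[0][k],66 if n=="done" else 56).round(1))
E
```

```text
Traceback (most recent call last):
numpy.exceptions.AxisError: axis 2 is out of bounds for array of dimension 2
```

```bash
cat > m.py <<'E'
from h import *
T=dict(np.load('top0.npz'));S=dict(np.load('scene0.npz'))
print(T["img"].max(2)[200:212:4,290:304],T["img"].max(2)[220,398:416])
for n,rt,rs in(("done",(288,180,306,225),(282,200,325,250)),("long",(392,190,420,250),(380,165,425,225)),("spare",(455,205,480,262),(430,165,470,210))):
    e=[]
    for d,r in((T,rt),(S,rs)):
        m=darkmask(d,r); c,v,q=rect(m); print(n,m.sum(),c.round(1),v.round(3),q.min().round(1),q.max().round(1)); 
        e.append((c,c+v*q.min(),c+v*q.max()))
        p=np.argwhere(m); P=np.array([dep(d,u,w) for w,u in p if d["depth"][w,u]>0]); print('  depthpts median',np.median(P,0).round(1),np.percentile(P[:,2],[5,50,95]).round(1))
    print('  tri',*[tri(T,e[0][0],S,e[1][0])])
    for k in(1,2): print('  T end on z',onz(T,*e[0][k],66 if n=="done" else 56).round(1))
E
python3 m.py
```

```text
[[110  82  61  62  71  77  87  88  93  93  91 110 148 173]
 [113  81  62  65  70  84  90  96  91  93  92 111 144 173]
 [106  78  61  67  75  82  89  92  95  95  87 110 144 176]] [112 108  88  64  54  58  69  83  89  92  95  95  90  97 102 115 123 130]
done 353 [295.7 203.6] [-0.095  0.995] -17.4 17.8
  depthpts median [589.7 110.9  76.1] [11.5 76.1 80.7]
done 632 [295.3 227.9] [-0.304  0.953] -21.3 21.7
  depthpts median [587.4 135.2  28.5] [ 9.8 28.5 79. ]
  tri (array([597.73677712, 119.84769454,  23.2248363 ]), np.float64(15.837046767984921))
  T end on z [635.  107.4  66. ]
  T end on z [543.1 114.   66. ]
long 421 [404.6 225.4] [-0.176  0.984] -23.7 22.4
  depthpts median [ 538.6 -172.7   66.7] [59.1 66.7 70.8]
long 298 [399.3 198.3] [0.558 0.83 ] -19.0 17.3
  depthpts median [ 529.9 -166.6   66.1] [55.2 66.1 69.6]
  tri (array([ 538.24634736, -175.01064695,   53.90697591]), np.float64(0.1524776661406043))
  T end on z [ 599.5 -185.9   56. ]
  T end on z [ 480.6 -164.1   56. ]
spare 290 [464.9 238.6] [-0.176  0.984] -15.6 16.4
  depthpts median [ 507.9 -327.3   66.5] [56.8 66.5 70.8]
spare 206 [448.4 187.5] [0.634 0.773] -13.3 13.7
  depthpts median [ 500.3 -322.    64.3] [52.8 64.3 69.9]
  tri (array([ 506.81519861, -331.69448362,   53.82507627]), np.float64(0.38212530500268016))
  T end on z [ 546.6 -339.    56. ]
  T end on z [ 464.9 -322.7   56. ]
```

```bash
cat >> h.py <<'E'
def cloud(d,roi):
    x0,y0,x1,y1=roi; vv,uu=np.mgrid[y0:y1,x0:x1]; Z=d["depth"][y0:y1,x0:x1].ravel()
    M=np.linalg.inv(d["world_to_cam"]); f=K(d); u=uu.ravel();v=vv.ravel()
    P=np.c_[(u-d["cx"])/f*Z,(v-d["cy"])/f*Z,Z]@M[:3,:3].T+M[:3,3]
    k=Z>0; return P[k],d["img"][y0:y1,x0:x1].reshape(-1,3)[k].astype(int)
E
cat > m2.py <<'E'
from h import *
T=dict(np.load('top0.npz'));S=dict(np.load('scene0.npz'))
def line(P): 
    c=P[:,:2].mean(0); v=np.linalg.svd(P[:,:2]-c,full_matrices=False)[2][0]; v*=np.sign(v[0]); return c,v
R={"g":((225,165,330,280),(235,190,360,295)),"r":((375,175,490,275),(365,160,480,235))}
for n,(a,b) in R.items():
  for nm,d,r in(("T",T,a),("S",S,b)):
    P,C=cloud(d,r); mx=C.max(1); sp=mx-C.min(1)
    if n=="g":
        k=(mx<115)&(sp<30)&(P[:,2]>70)&(abs(P[:,1]-110)<30); c,v=line(P[k]); q=(P[k][:,:2]-c)@v
        print(nm,'done ridge',k.sum(),c.round(1),v.round(3),np.percentile(q,[0,2,98,100]).round(1),np.percentile(P[k][:,2],[50,95]).round(1))
        red=(C[:,0]>110)&(C[:,1]<60); print(' red',red.sum(),P[red].mean(0).round(1),P[red].min(0).round(1),P[red].max(0).round(1))
        bed=(sp<50)&(C[:,2]-C[:,0]<45)&(P[:,2]>7)&(P[:,2]<17)
        B=P[bed]; print(' bed',bed.sum(),np.percentile(B,[0,1,99,100],axis=0).round(1).tolist(),np.median(B[:,2]))
        if nm=="T": Bm=B
        hi=(P[:,2]>72)&(mx>115)&(P[:,1]<160); print(' hi', P[hi].round(0).tolist()[:40])
    else:
        for w,y in(("long",-175),("spare",-331)):
            k=(mx<115)&(sp<30)&(P[:,2]>64)&(abs(P[:,1]-y)<40)&(P[:,2]<75); c,v=line(P[k]); q=(P[k][:,:2]-c)@v
            print(nm,w,k.sum(),c.round(1),v.round(3),np.percentile(q,[0,2,98,100]).round(1),np.percentile(P[k][:,2],[50,95]).round(1))
        k=(C[:,0]-C[:,2]>50)&(P[:,2]>4)&(P[:,2]<16); (cx,cy),wh,an=cv2.minAreaRect(P[k][:,:2].astype(np.float32)); print(nm,'base',k.sum(),cx,cy,wh,an)
P,C=cloud(T,R["g"][0])
import matplotlib if False else None
E
sed -i '$d' m2.py; python3 m2.py
```

```text
T done ridge 329 [583.7 106.8] [ 0.999 -0.033] [-66.2 -55.2  55.9  79.8] [76.6 81. ]
 red 41 [521.3 105.9  29.1] [513.6  78.   24.5] [543.3 137.   33.7]
 bed 2503 [[412.2, 63.1, 7.0], [426.1, 64.4, 7.4], [667.0, 274.6, 16.8], [669.9, 294.0, 17.0]] 11.43094015272527
 hi [[666.0, 106.0, 72.0], [664.0, 109.0, 73.0], [659.0, 106.0, 72.0], [655.0, 108.0, 75.0], [653.0, 106.0, 72.0], [650.0, 111.0, 73.0], [651.0, 108.0, 72.0], [648.0, 111.0, 74.0], [645.0, 113.0, 75.0], [645.0, 111.0, 76.0], [645.0, 108.0, 75.0], [645.0, 106.0, 75.0], [645.0, 103.0, 76.0], [642.0, 116.0, 74.0], [642.0, 113.0, 76.0], [642.0, 111.0, 79.0], [642.0, 108.0, 77.0], [642.0, 105.0, 77.0], [642.0, 103.0, 76.0], [639.0, 137.0, 77.0], [639.0, 134.0, 78.0], [640.0, 116.0, 72.0], [640.0, 113.0, 73.0], [639.0, 111.0, 77.0], [639.0, 108.0, 76.0], [640.0, 105.0, 76.0], [640.0, 103.0, 74.0], [636.0, 136.0, 78.0], [637.0, 134.0, 75.0], [637.0, 131.0, 75.0], [637.0, 113.0, 76.0], [637.0, 110.0, 78.0], [636.0, 108.0, 79.0], [637.0, 106.0, 73.0], [637.0, 103.0, 77.0], [637.0, 100.0, 73.0], [634.0, 137.0, 74.0], [634.0, 134.0, 
[... 1030 characters left out ...]
, 74.0], [635.0, 118.0, 72.0], [632.0, 116.0, 74.0], [631.0, 114.0, 74.0], [629.0, 112.0, 75.0], [628.0, 110.0, 75.0], [626.0, 107.0, 75.0], [623.0, 106.0, 76.0]]
T long 328 [ 539.  -174.7] [ 0.984 -0.177] [-59.3 -56.4  58.5 111.9] [67.6 71. ]
T spare 221 [ 506.5 -330.5] [ 0.982 -0.188] [-39.1 -36.5  37.1  80.9] [67.6 71. ]
T base 1387 524.6312866210938 -253.58770751953125 (246.08547973632812, 84.48726654052734) 79.69902038574219
S long 203 [ 531.3 -170.5] [ 0.986 -0.169] [-54.7 -53.1  62.2 102.8] [67.3 70.1]
S spare 121 [ 497.6 -326.1] [ 0.982 -0.188] [-58.3 -42.8  41.4  44. ] [67.7 70.4]
S base 426 520.513427734375 -337.1570739746094 (122.9792709350586, 422.4582824707031) 4.907886028289795
```

```bash
cat > m3.py <<'E'
from h import *
T=dict(np.load('top0.npz'));S=dict(np.load('scene0.npz'))
im=T["img"].astype(float); g=im[:,:,2]-im[:,:,0]   # blue-ness, high on counter
def edge(line,a,b,rev=False):
    s=line[a:b]; lo,hi=s.min(),s.max(); t=(lo+hi)/2
    i=np.where(np.diff(np.sign(s-t)))[0]; i=i[-1] if rev else i[0]
    return a+i+(t-s[i])/(s[i+1]-s[i])
Rr=[onz(T,edge(g[v],305,322,True),v,12) for v in range(185,262,3)]
Ll=[onz(T,edge(g[v],272,290),v,12) for v in list(range(235,264,3))]
To=[onz(T,u,edge(g[:,u],170,186),12) for u in range(284,310,4) if not 290<u<304]
Bo=[onz(T,u,edge(g[:,u],258,275,True),12) for u in range(284,310,4)]
for n,A in(("right",Rr),("left",Ll),("top",To),("bot",Bo)):
    A=np.array(A); k=0 if n in("right","left") else 1
    p=np.polyfit(A[:,k],A[:,1-k],1); r=A[:,1-k]-np.polyval(p,A[:,k]); print(n,'slope',p[0].round(4),'mid',np.median(A,0).round(1),'rms',r.std().round(2), 'at ref',np.polyval(p,558 if k==0 else 108).round(1))
# shaft edges in top near body (dark vs rail) at various rows -> print profile
for v in (190,195,200,205,210,215): print(v,im[v,284:312].mean(1).astype(int))
# red foot
red=(im[:,:,0]-im[:,:,1]>60); red[:, :280]=0; red[:,315:]=0; red[:215]=0; red[245:]=0
p=np.argwhere(red)
for r in((p[:,0].min(),p[:,1].min()),(p[:,0].max(),p[:,1].max())): print('red foot',onz(T,r[1],r[0],30).round(1))
E
python3 m3.py
```

```text
right slope 0.0154 mid [543.9  63.3  12. ] rms 2.26 at ref 63.9
left slope -0.0037 mid [471.8 154.3  12. ] rms 0.63 at ref 153.9
top slope -0.016 mid [670.8 114.6  12. ] rms 0.05 at ref 670.9
bot slope -0.0137 mid [421.7 108.9  12. ] rms 0.39 at ref 421.7
190 [ 91  82  77  68  75  75  82  78  84  99 124 143 159 170 171 160 138 104
  77  66  68  67  71  69  83  99 126 140]
195 [ 90  85  76  72  74  79  72  62  54  54  66  71  82  81  89  86  88  89
 103 114 110 101 103 105 105 117 133 145]
200 [ 90  97 101 118 132 125 103  77  58  59  68  73  81  83  87  86  86 104
 142 166 166 151 145 142 147 146 145 143]
205 [ 93  95  93 100 119 113  99  80  65  60  72  78  81  87  89  93  85 106
 143 165 162 147 143 145 148 145 146 144]
210 [ 97  91  95 104 110 113  94  75  57  60  74  80  88  85  90  87  86 101
 140 165 163 154 144 146 143 144 144 143]
215 [ 93  94  97 104 116 119  97  72  64  67  76  80  86  86  91  80  87 103
 141 163 160 150 145 145 148 146 143 146]
red foot [543.  137.6  30. ]
red foot [514.6  78.   30. ]
```

Measured:

- **Gauge:** origin (561, 109), yaw +0.01. The bed measures 249 × 90.5 mm.
- **Done shaft:** centre about (582, 109, 66).
- **Rack:** centre (524.6, -253.6), yaw -0.18. The outer shafts measure ±80 mm across it, which matches.
- **V-block:** at about +15 mm.

All of these agree with the text, so I start moving.

Emit:
send_rows(series=[[85, [0.37, 0.86, 0], [0, 0, -0.6]], [85, [0.37, 0.86, 0], [0, 0, -0.6]], [85, [0.37, 0.86, 0], [0, 0, -0.6]], [85, [0.37, 0.86, 0], [0, 0, -0.6]], [85, [0.37, 0.86, 0], [0, 0, -0.6]], [85, [0.37, 0.86, 0], [0, 0, -0.6]], [85, [0.37, 0.86, 0], [0, 0, -0.6]], [85, [0.37, 0.86, 0], [0, 0, -0.6]]])

```text
clock: 1.1
eef_pos: [463.6, -169.4, 248.2]
tool_rot: [-3.142, 0.0, 0.034]
force: [0.7, 0.5, -0.0]
width: 84.6
gripper_force: 0.0
```

```bash
python3 - <<'E'
from h import *
T=dict(np.load('top0.npz'))
for u,v in((295.9,200),(295.9,210)): print(onz(T,u,v,66).round(1))
im=T["img"].astype(int).mean(2)
print(im[183:236,296:299].mean(1).astype(int)); print(onz(T,297,190,66),onz(T,297,220,66))
E
```

```text
[598.8 110.5  66. ]
[572.6 109.9  66. ]
[170 177 179 178 178 177 178 166 139 102  85  84  84  85  84  86  87  84
  88  87  84  87  86  84  85  86  86  88  87  87  87  88  88  89  89  86
  87  99 129 163 176 178 179 180 179 177 170 156 141 143 160 165 166]
[625.16418578 108.20799197  66.        ] [546.62163798 106.41782117  66.        ]
```

Emit:
send_rows(series=[[85, [0.39, 0.92, 0], [0, 0, -0.1]], [85, [0.39, 0.92, 0], [0, 0, -0.1]], [85, [0.39, 0.92, 0], [0, 0, 0]], [85, [0.39, 0.92, 0], [0, 0, 0]], [85, [0.39, 0.92, 0], [0, 0, 0]], [85, [0, 0, -0.9], [0, 0, 0]], [85, [0, 0, -0.9], [0, 0, 0]], [85, [0, 0, 0], [0, 0, 0]]])

```text
clock: 2.1
eef_pos: [576.6, 104.4, 136.4]
tool_rot: [3.14, 0.01, 0.019]
force: [-1.2, 0.0, 0.5]
width: 85.0
gripper_force: 0.0
```

```bash
python3 -c "
from h import *
a=save('scene','pics/s1.png')['img'];b=save('top','pics/t1.png')['img']
im=np.zeros((600,800,3),np.uint8)
im[:300,:]=cv2.resize(b[150:270,200:420],(800,300),interpolation=2)[:,:]
im[300:,:]=cv2.resize(a[170:290,200:420],(800,300),interpolation=2)
cv2.imwrite('pics/c1.png',im[:,:,::-1])"
```

```text
(no output)
```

View pics/c1.png

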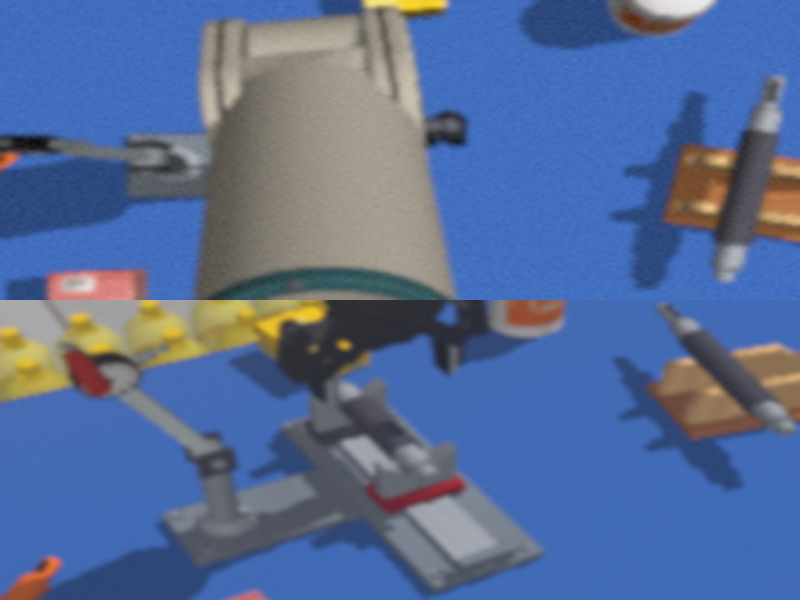

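The crop shows the gripper's fingers straddling above the short shaft, with the arm covering the top view. There is nothing in the way, so I descend and grasp.

Emit:
send_rows(series=[[85, [0.09, 0.085, -0.4], [0, 0, 0]], [85, [0, 0, -0.4], [0, 0, 0]], [85, [0, 0, -0.4], [0, 0, 0]], [85, [0, 0, 0], [0, 0, 0]], [85, [0, 0, 0], [0, 0, 0]]])

```text
clock: 2.82
eef_pos: [587.3, 110.1, 70.7]
tool_rot: [-3.141, -0.004, 0.018]
force: [-0.8, 0.6, 0.8]
width: 84.9
gripper_force: 0.0
```

Emit:
send_rows(series=[[85, [-0.08, 0, -0.1], [0, 0, 0]], [60, [0, 0, 0], [0, 0, 0]], [20, [0, 0, 0], [0, 0, 0]], [20, [0, 0, 0], [0, 0, 0]], [20, [0, 0, 0], [0, 0, 0]], [20, [0, 0, 0], [0, 0, 0]], [20, [0, 0, 0], [0, 0, 0]], [20, [0, 0, 0], [0, 0, 0]]])

```text
clock: 3.82
eef_pos: [580.9, 109.2, 62.6]
tool_rot: [3.141, -0.0, 0.018]
force: [-0.7, -2.4, 5.2]
width: 26.5
gripper_force: 58.7
```

Emit:
send_rows(series=[[20, [0, 0, 0.3], [0, 0, 0]], [20, [0, 0, 0.6], [0, 0, 0]], [20, [0, 0, 0.6], [0, 0, 0]], [20, [-0.16, -0.8, 0], [0, 0, -0.4]], [20, [-0.2, -0.9, 0], [0, 0, -0.5]], [20, [-0.2, -0.9, 0], [0, 0, -0.5]], [20, [-0.2, -0.9, 0], [0, 0, -0.5]], [20, [-0.2, -0.9, 0], [0, 0, -0.37]]])

```text
clock: 4.82
eef_pos: [522.8, -154.7, 152.7]
tool_rot: [-3.141, -0.0, -0.18]
force: [-0.1, 0.1, -4.1]
width: 26.4
gripper_force: 59.7
```

Emit:
send_rows(series=[[20, [0, -0.85, 0], [0, 0, 0]], [20, [0, -0.8, 0], [0, 0, 0]], [20, [0, 0, 0], [0, 0, 0]], [20, [0, 0, 0], [0, 0, 0]]])

```text
clock: 5.32
eef_pos: [523.0, -251.8, 152.2]
tool_rot: [-3.14, 0.001, -0.179]
force: [0.2, 0.2, -4.9]
width: 26.5
gripper_force: 59.9
```

Emit:
send_rows(series=[[20, [0, -0.03, -0.5], [0, 0, 0]], [20, [0, 0, -0.5], [0, 0, 0]], [20, [0, 0, -0.4], [0, 0, 0]], [20, [0, 0, 0], [0, 0, 0]], [20, [0, 0, 0], [0, 0, 0]]])

```text
clock: 5.95
eef_pos: [524.1, -253.9, 69.2]
tool_rot: [-3.141, -0.001, -0.178]
force: [0.3, -0.4, -4.8]
width: 26.2
gripper_force: 59.9
```

```bash
python3 -c "
from h import *
a=save('scene','pics/s2.png')['img']
cv2.imwrite('pics/c2.png',cv2.resize(a[130:240,345:505],(800,550),interpolation=2)[:,:,::-1])"
```

```text
(no output)
```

View pics/c2.png

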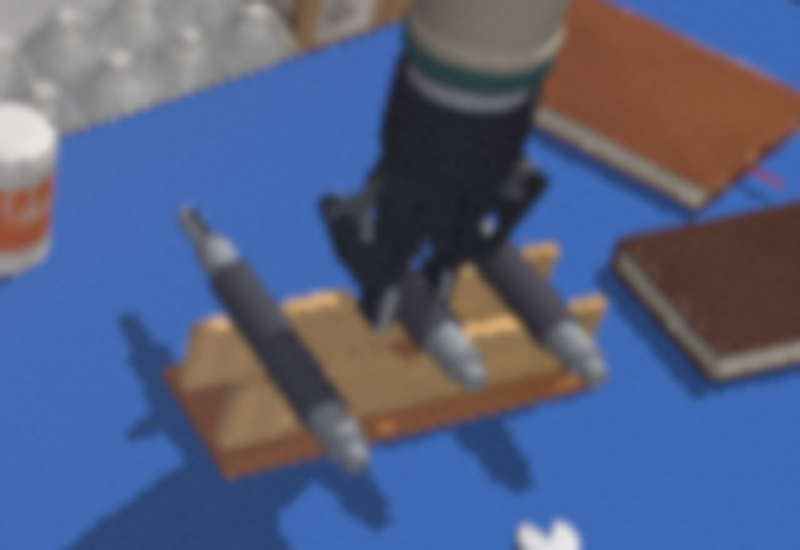

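The crop shows the held shaft just above the middle saddles (about (440,330) in the crop), parallel to its neighbours and level. I lower it in small steps.

Emit:
send_rows(series=[[20, [0, 0, -0.15], [0, 0, 0]], [20, [0, 0, -0.08], [0, 0, 0]], [20, [0, 0, 0], [0, 0, 0]]])

```text
clock: 6.38
eef_pos: [523.0, -254.6, 54.2]
tool_rot: [-3.141, 0.0, -0.18]
force: [-0.0, -0.9, -4.8]
width: 26.6
gripper_force: 60.2
```

Emit:
send_rows(series=[[20, [0, 0, -0.03], [0, 0, 0]], [20, [0, 0, 0], [0, 0, 0]], [20, [0, 0, 0], [0, 0, 0]]])

```text
clock: 6.75
eef_pos: [523.6, -254.0, 53.2]
tool_rot: [-3.141, -0.001, -0.179]
force: [-0.1, 4.7, 4.0]
width: 26.3
gripper_force: 60.9
```

Emit:
send_rows(series=[[20, [0, 0.015, -0.01], [0, 0, 0]], [20, [0, 0, 0], [0, 0, 0]], [28, [0, 0, 0], [0, 0, 0]], [32, [0, 0, 0], [0, 0, 0]], [40, [0, 0, 0], [0, 0, 0]], [50, [0, 0, 0], [0, 0, 0]], [55, [0, 0, 0], [0, 0, 0]], [55, [0, 0, 0], [0, 0, 0]]])

```text
clock: 7.75
eef_pos: [523.2, -254.0, 52.1]
tool_rot: [3.141, -0.0, -0.18]
force: [0.5, -0.1, -0.6]
width: 54.6
gripper_force: 0.0
```

Emit:
send_rows(series=[[55, [0, 0, 0.5], [0, 0, 0]], [55, [0, 0, 0.9], [0, 0, 0]], [55, [0, 0.4, 0.2], [0, 0, -1]], [55, [0, 0.8, 0], [0, 0, -1]], [55, [0, 0.8, 0], [0, 0, -1]], [55, [0, 0.8, 0], [0, 0, -1]], [55, [0, 0.8, 0], [0, 0, -1]], [55, [0, 0.8, 0], [0, 0, -1]]])

```text
clock: 8.75
eef_pos: [523.2, 11.6, 148.2]
tool_rot: [-3.141, -0.0, -0.706]
force: [1.3, -0.6, 0.5]
width: 55.0
gripper_force: 0.0
```

Emit:
send_rows(series=[[45, [0, 0.8, 0], [0, 0, -1]], [45, [0, 0.8, 0], [0, 0, -1]], [45, [0, 0, 0], [0, 0, -1]], [45, [0, 0, 0], [0, 0, -1]], [45, [0, 0, 0], [0, 0, -1]], [45, [0, 0, 0], [0, 0, -1]], [45, [0, 0, 0], [0, 0, -1]], [45, [0, 0, 0], [0, 0, -1]]])

```text
clock: 9.75
eef_pos: [523.1, 106.2, 148.1]
tool_rot: [3.142, 0.0, -1.404]
force: [-0.7, 1.3, -0.1]
width: 45.1
gripper_force: 0.0
```

```bash
python3 - <<'E'
from h import *
print(sensors.read_state()["qpos"].round(2))
T=save('top','pics/t3.png');S=save('scene','pics/s3.png')
def line(P): 
    c=P[:,:2].mean(0); v=np.linalg.svd(P[:,:2]-c,full_matrices=False)[2][0]; v*=np.sign(v[0]); return c,v
P,C=cloud(T,(375,175,490,275)); mx=C.max(1); sp=mx-C.min(1)
for w,y in(("long",-175),("mid",-253),("spare",-331)):
    k=(mx<115)&(sp<30)&(P[:,2]>64)&(abs(P[:,1]-y)<35)&(P[:,2]<75); c,v=line(P[k]); q=P[k][:,:2]-c; q=q@v
    print(w,k.sum(),c.round(1),v.round(3),np.percentile(q,[2,98]).round(1),np.percentile(P[k][:,2],[50,95]).round(1))
im=np.zeros((600,800,3),np.uint8)
im[:300]=cv2.resize(T["img"][165:275,250:490],(800,300),interpolation=2)
im[300:]=cv2.resize(S["img"][170:290,210:470],(800,300),interpolation=2)
cv2.imwrite('pics/c3.png',im[:,:,::-1])
E
```

```text
[-0.58  0.66  0.51  1.95 -0.51  0.66 -2.73]
long 347 [ 538.8 -175.1] [ 0.984 -0.178] [-56.7  56.8] [67.8 71.3]
mid 225 [ 524.9 -253.5] [ 0.984 -0.181] [-36.7  36.9] [67.2 70.7]
spare 221 [ 507.6 -330.7] [ 0.981 -0.192] [-37.7  49.5] [67.6 71.1]
```

View pics/c3.png

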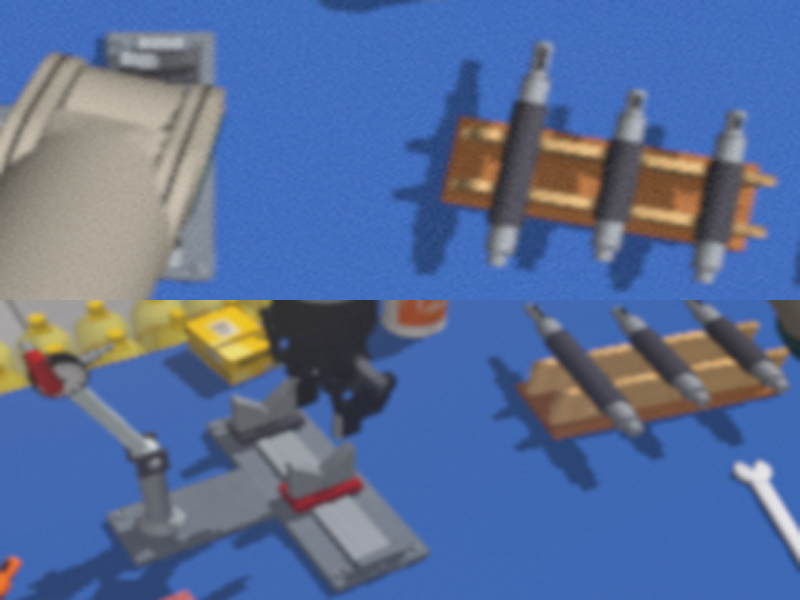

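The top crop shows three shafts parallel in the rack. The middle one measures (524.9, -253.5) with its top at 70.7, so it is seated. Both V-blocks are empty and the red-foot block lies ahead of the gripper. Next I pinch the plate.

Emit:
send_rows(series=[[45, [0.11, 0.04, 0], [0, 0, -1]], [45, [0, 0, -0.5], [0, 0, 0]], [45, [0, 0, -0.5], [0, 0, 0]], [45, [0, 0, -0.3], [0, 0, 0]], [45, [0, 0, 0], [0, 0, 0]], [45, [0, 0, 0], [0, 0, 0]]])

```text
clock: 10.6
eef_pos: [530.3, 108.4, 70.8]
tool_rot: [-3.141, 0.0, -1.488]
force: [0.6, -0.1, -0.1]
width: 44.9
gripper_force: 0.0
```

```bash
python3 - <<'E'
from h import *
print(sensors.read_state()["qpos"].round(2))
S=dict(np.load('s3.npz')); P,C=cloud(S,(235,190,360,295))
k=(P[:,2]>40)&(P[:,2]<85)&(abs(P[:,1]-109)<33)&(P[:,0]<600)&(P[:,0]>480)&(C.max(1)-C.min(1)<40)
Q=P[k]; print(k.sum(),np.percentile(Q,[0,5,25,50,75,95,100],axis=0).round(1))
t=Q[Q[:,2]>70]; print(len(t),np.percentile(t,[0,25,50,75,100],axis=0).round(1))
E
```

```text
[-0.52  0.79  0.42  1.97 -0.62  0.52 -2.72]
226 [[515.5  79.6  40.1]
 [517.3  83.2  42.7]
 [518.5  93.6  49.8]
 [519.9 108.6  57.7]
 [524.7 129.3  66.2]
 [530.2 138.7  74.6]
 [532.8 139.2  77. ]]
37 [[516.4  81.1  70. ]
 [520.4  85.5  71.6]
 [523.5 129.3  73.3]
 [527.3 135.5  75. ]
 [530.3 139.   77. ]]
```

Emit:
send_rows(series=[[45, [-0.03, 0, -0.25], [0, 0, -0.9]], [45, [0, 0, 0], [0, 0, 0]], [25, [0, 0, 0], [0, 0, 0]], [5, [0, 0, 0], [0, 0, 0]], [5, [0, 0, 0], [0, 0, 0]], [5, [0, 0, 0], [0, 0, 0]], [5, [0, 0, 0], [0, 0, 0]]])

```text
clock: 11.48
eef_pos: [528.5, 108.6, 56.1]
tool_rot: [-3.14, 0.0, -1.565]
force: [-0.7, 0.1, 6.5]
width: 12.3
gripper_force: 59.0
```

Emit:
send_rows(series=[[5, [-0.1, 0, 0], [0, 0, 0]], [5, [-0.2, 0, 0], [0, 0, 0]], [5, [-0.2, 0, 0], [0, 0, 0]], [5, [-0.17, 0, 0], [0, 0, 0]], [5, [0, 0, 0], [0, 0, 0]], [5, [0, 0, 0], [0, 0, 0]]])

```text
clock: 12.22
eef_pos: [487.0, 107.9, 56.0]
tool_rot: [3.142, 0.0, -1.567]
force: [-1.6, -2.3, 11.7]
width: 12.6
gripper_force: 60.4
```

Emit:
send_rows(series=[[5, [0.02, 0, 0], [0, 0, 0]], [5, [0, 0, 0], [0, 0, 0]], [30, [0, 0, 0], [0, 0, 0]], [45, [0, 0, 0], [0, 0, 0]], [45, [0, 0, 0.5], [0, 0, 0.5]], [45, [0, 0, 0.8], [0, 0, 1]], [45, [0, -0.6, 0.2], [0, 0, 1]], [45, [0, -0.9, 0], [0, 0, 1]]])

```text
clock: 13.22
eef_pos: [489.5, 19.7, 145.9]
tool_rot: [-3.139, 0.0, -1.254]
force: [1.1, -1.0, -0.6]
width: 45.2
gripper_force: 0.0
```

Emit:
send_rows(series=[[60, [0.15, -0.8, 0], [0, 0, 1]], [60, [0.15, -0.8, 0], [0, 0, 1]], [60, [0.15, -0.8, 0], [0, 0, 1]], [60, [0.15, -0.8, 0], [0, 0, 1]], [60, [0.2, 0, 0], [0, 0, 1]], [60, [0, 0, 0], [0, 0, 1]], [60, [0, 0, 0], [0, 0, 1]], [60, [0, 0, 0], [0, 0, 1]]])

```text
clock: 14.22
eef_pos: [536.3, -173.2, 144.5]
tool_rot: [3.141, 0.002, -0.561]
force: [-0.2, -0.8, -0.0]
width: 59.5
gripper_force: 0.0
```

```bash
cat > m4.py <<'E'
from h import *
print(sensors.read_state()["eef_pos"],sensors.read_state()["tool_rot"])
T=save('top','pics/t4.png');S=save('scene','pics/s4.png')
for n,d in(("T",T),("S",S)):
    im=d["img"].astype(int); red=((im[:,:,0]-im[:,:,1]>60)&(im[:,:,0]-im[:,:,2]>50)).astype(np.uint8)
    # red pixels in gauge area by projecting gauge bed bounds
    c=np.array([proj(d,p) for p in((425,65,25),(425,155,25),(560,65,25),(560,155,25))]); x0,y0=c.min(0).astype(int);x1,y1=c.max(0).astype(int)
    m=np.zeros_like(red); m[y0:y1,x0:x1]=red[y0:y1,x0:x1]; p=np.argwhere(m)
    Q=np.array([onz(d,u,v,30) for v,u in p]); print(n,len(Q),Q.min(0).round(1),Q.max(0).round(1))
im=np.zeros((600,800,3),np.uint8)
im[:300]=cv2.resize(T["img"][165:275,250:490],(800,300),interpolation=2)
im[300:]=cv2.resize(S["img"][170:290,210:470],(800,300),interpolation=2)
cv2.imwrite('pics/c4.png',im[:,:,::-1])
E
python3 m4.py
```

```text
[ 536.26750376 -173.18817395  144.54497246] [ 3.14141366e+00  1.59142704e-03 -5.61003985e-01]
T 115 [473.6  77.2  30. ] [503.9 136.5  30. ]
S 58 [465.8  82.2  30. ] [474.4 139.5  30. ]
```

View pics/c4.png

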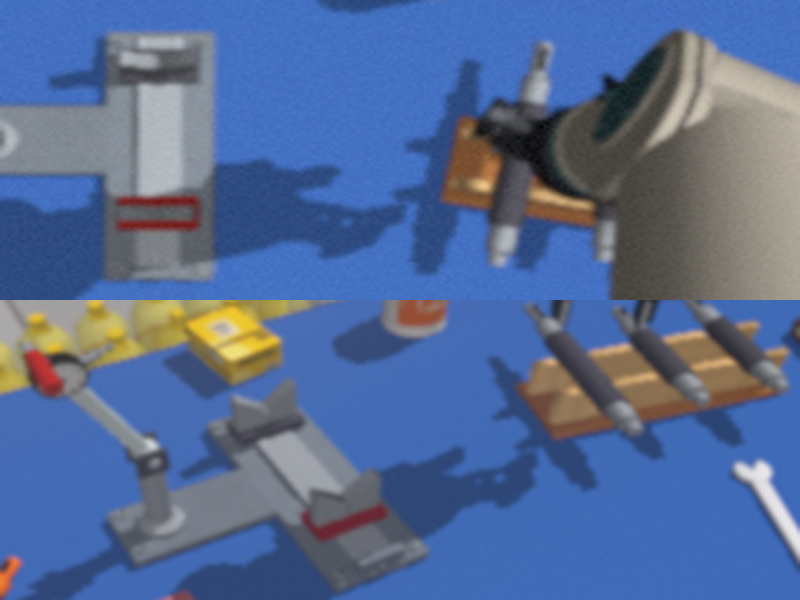

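The red foot measures 473.6–503.9 in x, so its middle is 488.7, about -73 mm in the gauge, as wanted. The gripper is above the long shaft, so I align, lower and grasp.

Emit:
send_rows(series=[[60, [0.04, -0.03, 0], [0, 0, 1]], [60, [0, 0, 0], [0, 0, 1]], [60, [0, 0, 0], [0, 0, 1]], [60, [0, 0, 0], [0, 0, 1]], [60, [0, 0, -0.4], [0, 0, 0.35]], [60, [0, 0, -0.5], [0, 0, 0]], [60, [0, 0, 0], [0, 0, 0]], [60, [0, 0, 0], [0, 0, 0]]])

```text
clock: 15.32
eef_pos: [539.6, -175.4, 91.7]
tool_rot: [3.141, -0.0, -0.185]
force: [0.3, 0.5, 0.7]
width: 59.9
gripper_force: 0.0
```

Emit:
send_rows(series=[[60, [0, 0, -0.35], [0, 0, 0]], [60, [0, 0, -0.28], [0, 0, 0]], [60, [0, 0, 0], [0, 0, 0]], [40, [0, 0, 0], [0, 0, 0]], [20, [0, 0, 0], [0, 0, 0]], [20, [0, 0, 0], [0, 0, 0]], [20, [0, 0, 0], [0, 0, 0]], [20, [0, 0, 0], [0, 0, 0]]])

```text
clock: 16.32
eef_pos: [539.9, -175.2, 54.2]
tool_rot: [-3.141, -0.001, -0.184]
force: [0.2, 1.7, 6.3]
width: 26.3
gripper_force: 58.9
```

Emit:
send_rows(series=[[20, [0, 0, 0.3], [0, 0, 0]], [20, [0, 0, 0.6], [0, 0, 0]], [20, [0, 0, 0.6], [0, 0, 0]], [20, [0.07, 0.7, 0], [0, 0, 0.4]], [20, [0.07, 0.9, 0], [0, 0, 0.5]], [20, [0.07, 0.9, 0], [0, 0, 0.5]], [20, [0.07, 0.9, 0], [0, 0, 0.5]], [20, [0.08, 0.9, 0], [0, 0, 0.4]]])

```text
clock: 17.32
eef_pos: [560.3, 84.0, 143.6]
tool_rot: [3.141, 0.001, 0.017]
force: [1.0, -1.0, -5.5]
width: 26.4
gripper_force: 60.1
```

Emit:
send_rows(series=[[20, [0, 0.44, 0], [0, 0, 0]], [20, [0, 0, 0], [0, 0, 0]], [20, [0, 0, 0], [0, 0, 0]], [20, [0, 0, 0], [0, 0, 0]]])

```text
clock: 17.82
eef_pos: [560.8, 107.2, 143.4]
tool_rot: [3.14, 0.0, 0.014]
force: [0.3, -0.4, -5.0]
width: 26.5
gripper_force: 60.2
```

```bash
python3 -c "
from h import *
S=save('scene','pics/s5.png');T=save('top','pics/t5.png')
print(sensors.read_state()['torque'])
im=np.zeros((600,800,3),np.uint8)
im[:300]=cv2.resize(T['img'][165:275,210:430],(800,300),interpolation=2)
im[300:]=cv2.resize(S['img'][180:300,210:450],(800,300),interpolation=2)
cv2.imwrite('pics/c5.png',im[:,:,::-1])"
```

```text
[0.07460113 0.00628501 0.0127776 ]
```

View pics/c5.png

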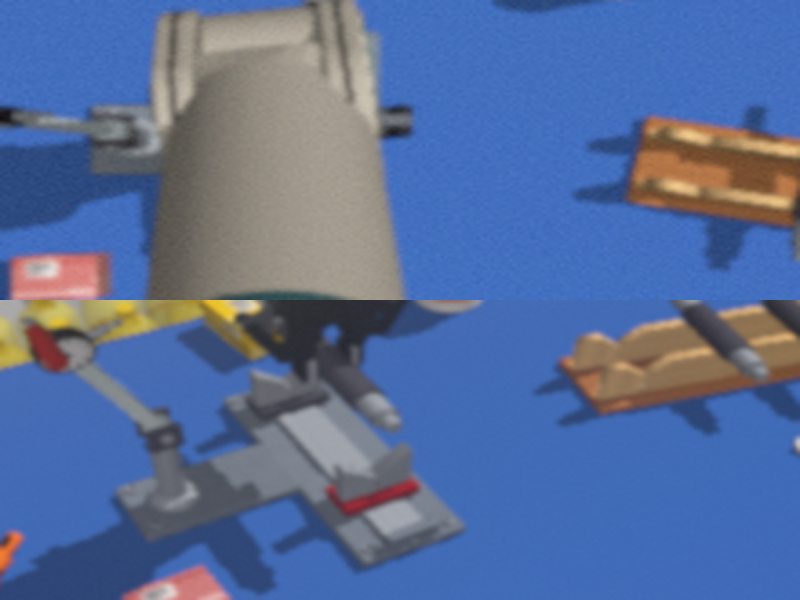

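The crop shows the long shaft held level above the gauge and in line with both vees. I lower it.

Emit:
send_rows(series=[[20, [0.02, 0.03, -0.4], [0, 0, 0]], [20, [0, 0, -0.4], [0, 0, 0]], [20, [0, 0, -0.3], [0, 0, 0]], [20, [0, 0, -0.07], [0, 0, 0]], [20, [0, 0, 0], [0, 0, 0]], [20, [0, 0, 0], [0, 0, 0]]])

```text
clock: 18.68
eef_pos: [562.9, 110.9, 73.9]
tool_rot: [-3.141, -0.002, 0.017]
force: [-0.0, 0.7, -6.5]
width: 26.2
gripper_force: 60.2
```

Emit:
send_rows(series=[[20, [-0.01, -0.025, -0.1], [0, 0, 0]], [20, [0, 0, -0.03], [0, 0, 0]], [20, [0, 0, 0], [0, 0, 0]], [20, [0, 0, 0], [0, 0, 0]]])

```text
clock: 19.18
eef_pos: [561.6, 109.4, 65.3]
tool_rot: [-3.142, -0.0, 0.017]
force: [0.3, -0.3, -6.1]
width: 26.1
gripper_force: 60.2
```

Emit:
send_rows(series=[[20, [0, 0, -0.02], [0, 0, 0]], [20, [0, 0, 0], [0, 0, 0]], [20, [0, 0, 0], [0, 0, 0]]])

```text
clock: 19.55
eef_pos: [561.9, 108.9, 64.4]
tool_rot: [3.141, -0.001, 0.016]
force: [-0.9, -1.9, -0.8]
width: 26.4
gripper_force: 60.7
```

Contact is felt. I go down slightly, then open gradually and rise.

Emit:
send_rows(series=[[20, [0, 0, -0.015], [0, 0, 0]], [20, [0, 0, 0], [0, 0, 0]], [28, [0, 0, 0], [0, 0, 0]], [32, [0, 0, 0], [0, 0, 0]], [40, [0, 0, 0], [0, 0, 0]], [50, [0, 0, 0], [0, 0, 0]], [60, [0, 0, 0], [0, 0, 0]], [60, [0, 0, 0.3], [0, 0, 0]]])

```text
clock: 20.55
eef_pos: [560.5, 109.2, 80.7]
tool_rot: [3.141, 0.003, 0.017]
force: [0.1, -0.6, -0.0]
width: 60.0
gripper_force: 0.0
```

Emit:
send_rows(series=[[60, [0, 0, 0.9], [0, 0, 0]], [60, [-0.3, -0.6, 0.6], [0, 0, 0]], [60, [0, -0.9, 0.4], [0, 0, 0]], [60, [0, -0.9, 0.4], [0, 0, 0]], [60, [0, -0.9, 0.4], [0, 0, 0]], [60, [0, -0.9, 0], [0, 0, 0]], [60, [0, 0, 0], [0, 0, 0]]])

```text
clock: 21.42
eef_pos: [542.8, -149.0, 245.0]
tool_rot: [3.138, -0.002, 0.007]
force: [0.5, 0.6, 0.7]
width: 60.1
gripper_force: 0.0
```

```bash
python3 - <<'E'
from h import *
print(sensors.read_state()["qpos"].round(2))
T=save('top','pics/t6.png');S=save('scene','pics/s6.png')
def line(P): 
    c=P[:,:2].mean(0); v=np.linalg.svd(P[:,:2]-c,full_matrices=False)[2][0]; v*=np.sign(v[0]); return c,v
P,C=cloud(T,(285,170,310,275)); mx=C.max(1); sp=mx-C.min(1)
k=(mx<115)&(sp<30)&(P[:,2]>72)&(P[:,0]<640)&(P[:,2]<86); c,v=line(P[k]); q=(P[k][:,:2]-c)@v
print(k.sum(),c.round(1),v.round(3),np.percentile(q,[2,98]).round(1),np.percentile(P[k][:,2],[50,95]).round(1))
for a,b in((505,540),(540,580),(580,620)):
    j=k&(P[:,0]>a)&(P[:,0]<b); print(a,P[j].mean(0).round(1),np.percentile(P[j][:,2],90).round(1))
for n,d in(("T",T),("S",S)):
    im=d["img"].astype(int); red=((im[:,:,0]-im[:,:,1]>60)&(im[:,:,0]-im[:,:,2]>50)).astype(np.uint8)
    r=(180,190,215,245) if n=="T" else (205,180,260,225)
    m=np.zeros_like(red); m[r[1]:r[3],r[0]:r[2]]=red[r[1]:r[3],r[0]:r[2]]
    nn,l,s,cc=cv2.connectedComponentsWithStats(m); i=1+s[1:,4].argmax(); p=np.argwhere(l==i)
    Q=np.array([dep(d,u,w) for w,u in p]); print(n,'grip px',cc[i].round(1),s[i],np.median(Q,0).round(1),np.percentile(Q,[5,95],axis=0).round(1))
    globals()["g"+n]=cc[i]
print(tri(T,gT,S,gS))
im=np.zeros((600,800,3),np.uint8)
im[:300]=cv2.resize(T['img'][165:275,170:390],(800,300),interpolation=2)
im[300:]=cv2.resize(S['img'][165:285,210:450],(800,300),interpolation=2)
cv2.imwrite('pics/c6.png',im[:,:,::-1])
E
```

```text
[ 0.14  0.51  0.11  1.77 -0.07  0.86 -1.28]
494 [551.8 106.6] [ 1.    -0.029] [-72.7  77.9] [76.5 80.7]
505 [522.1 106.4  77.2] 80.2
540 [560.4 107.3  76.8] 79.7
580 [600.4 107.6  77.1] 80.4
T grip px [190.5 224.2] [180 211  25  29 299] [524.8 374.1  27.4] [[503.3 299.9  17.2]
 [558.7 421.1 294. ]]
S grip px [223.7 198.2] [218 190  12  17 115] [517.3 307.7 292.2] [[500.1 301.6 288.3]
 [540.9 312.8 294.6]]
(array([519.27349387, 309.11902426, 291.86816029]), np.float64(4.004757727516331))
```

View pics/c6.png

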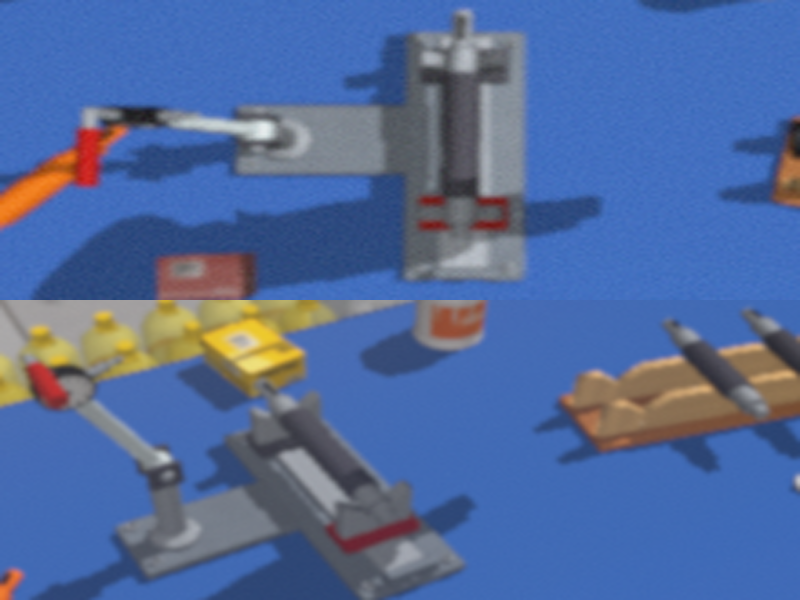

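The crop shows the long shaft seated: the body top measures 80 mm all along and it is centred in both vees. The raised indicator's red grip is at about top pixel (194,222) and scene pixel (224,198).

```bash
python3 - <<'E'
from h import *
T=dict(np.load('t6.npz'));S=dict(np.load('s6.npz'))
out=[]
for n,d,r in(("T",T,(190,208,200,222+14)),("S",S,(205,180,260,225))):
    im=d["img"].astype(int); m=((im[:,:,0]>120)&(im[:,:,1]<50)&(im[:,:,2]<60)); z=np.zeros_like(m); z[r[1]:r[3],r[0]:r[2]]=m[r[1]:r[3],r[0]:r[2]]
    p=np.argwhere(z); Q=np.array([dep(d,u,w) for w,u in p]); Q=Q[(Q[:,2]>250)&(Q[:,2]<330)]
    p=p[:, ::-1]; c=(p.min(0)+p.max(0))/2; print(n,len(p),p.min(0),p.max(0),p.mean(0).round(1),np.percentile(Q,[2,50,98],axis=0).round(1)); out.append(p.mean(0))
print(tri(T,out[0],S,out[1]), onz(T,*out[0],290).round(1))
E
```

```text
T 98 [191 213] [198 231] [193.7 222. ] [[506.4 299.9 288.1]
 [524.5 304.9 292.2]
 [542.9 310.1 295.4]]
S 31 [220 194] [228 205] [223.6 200.8] [[499.7 304.9 288.9]
 [510.2 310.3 292. ]
 [529.2 313.3 294.4]]
(array([525.11814371, 308.26365688, 278.95659928]), np.float64(1.1371769562425615)) [524.8 305.4 290. ]
```

Emit:
send_rows(series=[[60, [-0.1, 0.8, 0.6], [0, 0, 0]], [60, [-0.1, 0.8, 0.6], [0, 0, 0]], [60, [-0.1, 0.8, 0.6], [0, 0, 0]], [60, [0, 0.95, 0], [0, 0, 0]], [60, [0, 0.95, 0], [0, 0, 0]], [60, [0, 0.95, 0], [0, 0, 0]], [60, [0, 0.95, 0], [0, 0, 0]], [60, [0, 0.95, 0], [0, 0, 0]]])

```text
clock: 22.52
eef_pos: [523.7, 290.1, 351.6]
tool_rot: [-3.141, 0.0, 0.02]
force: [1.1, -1.3, 0.3]
width: 59.9
gripper_force: 0.0
```

Emit:
send_rows(series=[[60, [0, 0.4, 0], [0, 0, 0]], [60, [0, 0, 0], [0, 0, 0]], [60, [0, 0, 0], [0, 0, 0]]])

```text
clock: 22.9
eef_pos: [525.7, 308.4, 351.3]
tool_rot: [3.14, -0.0, 0.015]
force: [-0.5, -0.6, -0.1]
width: 59.9
gripper_force: 0.0
```

Emit:
send_rows(series=[[60, [0, -0.05, -0.5], [0, 0, 0]], [60, [0, 0, -0.5], [0, 0, 0]], [60, [0, 0, -0.09], [0, 0, 0]], [50, [0, 0, 0], [0, 0, 0]], [35, [0, 0, 0], [0, 0, 0]], [25, [0, 0, 0], [0, 0, 0]], [25, [0, 0, 0], [0, 0, 0]], [25, [0, 0, 0], [0, 0, 0]]])

```text
clock: 23.9
eef_pos: [525.6, 307.4, 286.0]
tool_rot: [-3.141, -0.0, 0.017]
force: [0.0, -0.1, 0.2]
width: 24.5
gripper_force: 0.0
```

Emit:
send_rows(series=[[16, [0, -0.03, 0], [0, 0, 0]], [5, [0, 0, 0], [0, 0, 0]], [5, [0, 0, 0], [0, 0, 0]], [5, [0, 0, 0], [0, 0, 0]]])

```text
clock: 24.4
eef_pos: [525.6, 305.8, 286.1]
tool_rot: [-3.141, -0.0, 0.017]
force: [-1.5, 0.5, 2.4]
width: 11.9
gripper_force: 58.6
```

Emit:
send_rows(series=[[5, [0.004, -0.345, 0.105], [0, 0, 0]], [5, [0.004, -0.355, 0.062], [0, 0, 0]], [5, [0.004, -0.36, 0.018], [0, 0, 0]], [5, [0.004, -0.358, -0.027], [0, 0, 0]], [5, [0.004, -0.353, -0.068], [0, 0, 0]], [5, [0.004, -0.343, -0.112], [0, 0, 0]], [5, [0.004, -0.325, -0.153], [0, 0, 0]], [5, [0.004, -0.305, -0.192], [0, 0, 0]]])

```text
clock: 25.4
eef_pos: [528.5, 140.3, 263.4]
tool_rot: [-3.141, -0.003, 0.017]
force: [4.4, 5.1, -0.4]
width: 11.8
gripper_force: 62.4
```

Emit:
send_rows(series=[[5, [0, -0.28, -0.227], [0, 0, 0]], [5, [0, -0.25, -0.26], [0, 0, 0]], [5, [0, -0.217, -0.288], [0, 0, 0]], [5, [0, -0.178, -0.312], [0, 0, 0]], [5, [0, -0.142, -0.332], [0, 0, 0]], [5, [0, -0.098, -0.347], [0, 0, 0]], [5, [0, 0, 0], [0, 0, 0]]])

```text
clock: 26.28
eef_pos: [529.4, 70.2, 156.1]
tool_rot: [3.141, -0.003, 0.016]
force: [6.5, 1.9, -4.0]
width: 12.2
gripper_force: 63.3
```

Emit:
send_rows(series=[[5, [0, -0.03, -0.17], [0, 0, 0]], [5, [0, -0.02, -0.17], [0, 0, 0]], [5, [0, -0.01, -0.15], [0, 0, 0]], [5, [0, 0, -0.06], [0, 0, 0]], [5, [0, 0, 0], [0, 0, 0]], [5, [0, 0, 0], [0, 0, 0]]])

```text
clock: 27.02
eef_pos: [529.1, 66.5, 124.4]
tool_rot: [3.141, -0.003, 0.017]
force: [6.3, 1.0, -0.2]
width: 11.8
gripper_force: 64.7
```

Emit:
send_rows(series=[[5, [0, 0, -0.05], [0, 0, 0]], [5, [0, 0, -0.03], [0, 0, 0]], [5, [0, 0, 0], [0, 0, 0]]])

```text
clock: 27.4
eef_pos: [529.3, 66.3, 119.7]
tool_rot: [3.141, -0.004, 0.016]
force: [7.0, 0.2, -0.9]
width: 11.9
gripper_force: 65.7
```

Emit:
send_rows(series=[[5, [0, 0, -0.03], [0, 0, 0]], [5, [0, 0, -0.02], [0, 0, 0]], [5, [0, 0, 0], [0, 0, 0]]])

```text
clock: 27.78
eef_pos: [529.3, 66.3, 117.2]
tool_rot: [3.141, -0.004, 0.016]
force: [6.0, -0.3, 5.3]
width: 12.1
gripper_force: 66.3
```

Force is rising to +5 N, which looks like the stop. I press a little more to confirm.

Emit:
send_rows(series=[[5, [0, 0, -0.03], [0, 0, 0]], [5, [0, 0, 0], [0, 0, 0]]])

```text
clock: 28.02
eef_pos: [529.4, 66.3, 116.9]
tool_rot: [3.141, -0.004, 0.016]
force: [2.9, -0.4, 18.1]
width: 11.6
gripper_force: 67.6
```

Emit:
send_rows(series=[[15, [0, 0, 0], [0, 0, 0]], [20, [0, 0, 0], [0, 0, 0]], [30, [0, 0, 0], [0, 0, 0]], [40, [0, 0, 0], [0, 0, 0]], [40, [0, 0, 0.3], [0, 0, 0]], [40, [0, 0, 0.8], [0, 0, 0]], [40, [0, 0, 0.8], [0, 0, 0]], [40, [0, -0.5, 0.3], [0, 0, 0]]])

```text
clock: 29.02
eef_pos: [528.8, 39.8, 249.9]
tool_rot: [-3.14, -0.005, 0.022]
force: [0.3, 0.2, -0.0]
width: 39.7
gripper_force: 0.0
```

Emit:
send_rows(series=[[40, [0, -0.9, 0], [0, 0, 0]], [40, [0, -0.9, 0], [0, 0, 0]], [40, [0, -0.9, 0], [0, 0, 0]], [40, [0, -0.9, 0], [0, 0, 0]], [40, [0, 0, 0], [0, 0, 0]], [40, [0, 0, 0], [0, 0, 0]]])

```text
clock: 29.78
eef_pos: [527.2, -178.0, 246.9]
tool_rot: [-3.141, 0.001, 0.017]
force: [0.4, 0.7, -0.3]
width: 39.7
gripper_force: 0.0
```

```bash
python3 - <<'E'
from h import *
T=save('top','pics/t7.png');S=save('scene','pics/s7.png')
for n,d in(("T",T),("S",S)):
    P,C=cloud(d,(0,100,500,320)); red=(C[:,0]>110)&(C[:,1]<60)&(C[:,2]<70)&(P[:,2]>100)&(P[:,2]<160)
    Q=P[red]; print(n,'grip',len(Q),np.percentile(Q,[2,50,98],axis=0).round(1))
    # arm height profile along y at gauge x~0
    for y in range(80,230,20):
        k=(abs(P[:,1]-y)<8)&(abs(P[:,0]-561)<8)&(P[:,2]>95); print(n,y,k.sum(),np.percentile(P[k][:,2],90).round(1) if k.sum() else '')
    k=(C.max(1)<115)&(C.max(1)-C.min(1)<30)&(P[:,2]>72)&(P[:,2]<86)&(abs(P[:,1]-108)<16)&(P[:,0]>505)&(P[:,0]<615)
    for a,b in((505,540),(580,615)):
        j=k&(P[:,0]>a)&(P[:,0]<b)
        if j.sum(): print(n,a,P[j].mean(0).round(1),np.percentile(P[j][:,2],90).round(1))
im=np.zeros((600,800,3),np.uint8)
im[:300]=cv2.resize(T['img'][165:275,230:450],(800,300),interpolation=2)
im[300:]=cv2.resize(S['img'][165:285,210:450],(800,300),interpolation=2)
cv2.imwrite('pics/c7.png',im[:,:,::-1])
E
```

```text
T grip 48 [[509.3  63.7 124. ]
 [527.6  66.5 127.5]
 [545.9  69.3 129.8]]
T 80 20 127.0
T 100 44 141.7
T 120 40 140.4
T 140 28 129.4
T 160 28 129.7
T 180 28 128.8
T 200 25 129.2
T 220 24 130.2
T 505 [523.2 106.7  77.1] 80.4
T 580 [597.5 108.   77.3] 80.4
S grip 40 [[503.5  65.9 124. ]
 [521.3  69.5 127.5]
 [541.4  72.3 129.6]]
S 80 19 126.1
S 100 27 141.2
S 120 37 140.1
S 140 32 128.4
S 160 27 128.7
S 180 25 128.8
S 200 26 128.6
S 220 18 129.2
S 505 [522.4 111.1  76.8] 79.7
S 580 [599.2 115.4  76.6] 79.6
```

View pics/c7.png

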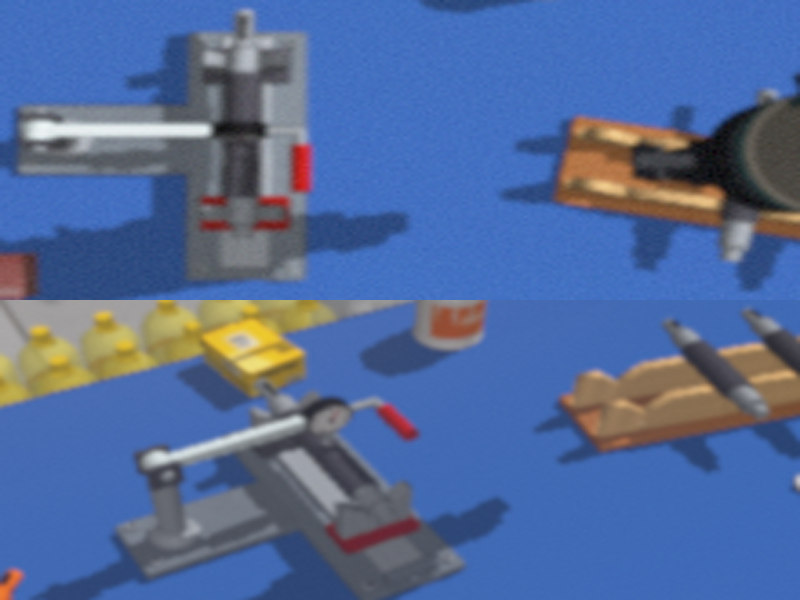

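The crop shows the indicator arm level with the dial over the shaft. The grip top is at 129.5 mm against 129 expected when lowered, the long shaft's top is at 80 mm at both ends, and the robot is clear. I hand the job in.

```bash
python3 -c "
from cell import ctrl
print(ctrl.finish_job())"
```

```text
the job is handed in; nothing more can be done
None
```

The job is handed in at about 30 s of the 72 s allowed: short shaft in the middle saddles, V-blocks about 146 mm apart, long shaft level in both vees and indicator arm down on its stop, all checked in the images; no verdict came back.

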